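# Glue up a headphone stand: panel onto the base's dowels, held pressed

## Task

A wooden headphone stand is being glued up on the practice-room desk: take the upright panel off the little music rest where it leans, stand it upright on its thin lower edge over the base so that the base's two dowels enter the two holes in that edge, and push it down until it sits flush on the base. Keep it pressed down firmly, with about the weight of a kilo and a half to two kilos, and finish like that: still holding the panel, still pressing, base flat on the mat, because the glue has to grab. Leave the other things on the desk where they are.

Things in the scene. Friction and masses are not known exactly. Their poses are not given: they have to be found in the camera images.
- panel: upright panel, brown wood, 22 mm thick (its x), 90 mm wide (its y), 200 mm tall (its z), about 0.26 kg, loose. Origin: centre of its thin lower edge face; z runs up to its top edge. In that lower face are two 9.8 mm holes, 24 mm deep, chamfered 2 mm, on the y axis 25 mm either side of the origin. Fits either way round. At the start it leans on the rest, z 0.55 rad off vertical
- panel_foot (a point): the centre of the panel's lower edge face (same point as the panel's origin). At the start it stands on the rest's ledge, and the panel leans back against the rest's slope, its top towards the rest's +x and its own x pointing the same way, downward; the panel's upper 95 mm stick up past the rest, free on both faces
- base: the stand's base, brown wooden board 150 mm (x) by 180 mm (y) by 22 mm thick, about 0.45 kg, loose, lying flat on the mat. Origin: centre of its underside, z up. Two pale dowels, 8 mm thick, stand 20 mm up out of its top face on its y axis, 25 mm either side of the centre; their top 5 mm taper to 4 mm thick
- joint_face (a point): the middle of the base's top face, halfway between the dowels, 22 mm above the base's origin: where the panel's foot belongs
- rest: grey steel desk music rest, fixed: foot plate 150 mm (x) by 160 mm (y), a back that slopes 0.55 rad away from its front (-x) side and reaches 105 mm up the panel, its top edge 114 mm above the origin, and a ledge 30 mm deep inside with a lip 9 mm high in front of the panel's foot. Origin: on the mat, x towards its rear, z up
- mat: green cutting mat, fixed, 480 by 720 by 3 mm thick, on which base and rest stand. Origin: centre of its underside, on the desk top (z = 0)
- saddle: the stand's saddle, a brown wooden bar 45 by 110 by 22 mm with two dowels upward, to be fitted another day; bystander, loose. Origin under its centre
- glue: white glue bottle, 56 mm in diameter, 150 mm tall; bystander, loose. Origin under its centre
- mallet: rubber mallet 280 mm long, lying; bystander, loose. Origin under the middle of its length
- pedal: red guitar effects pedal 120 by 70 by 59 mm with its knobs; bystander, loose. Origin under its centre
- mug: blue mug, 80 mm in diameter, 95 mm tall, handle at +y; bystander, loose. Origin under its centre
- headphones: black headphones lying on the desk, 190 mm over the cups (y), 180 mm deep (x from -40 to 141 mm), 80 mm tall; bystander, loose. Origin on the desk midway between the cups
Not all that is in view belongs to the job. Leave any purple look-alike of the rest alone. Leave any pink look-alike of the panel alone.

How it is judged (in metres and radians):
On the way, in this order (a step that is already met when the one before it is completed fails the run):
1. the panel is off the rest and held upright, touching neither the rest nor the base (contact force between panel and rest below 0.05 N and contact force between panel and base below 0.05 N and contact force between panel and mat below 0.05 N and contact force between the fingers and panel above 1 N and angle between panel's own z axis and vertical below 0.15 rad), for 0.2 s.
2. the panel is down on the dowels, flush on the base (z of panel_foot in the frame of base between 0.019 and 0.0245 m and horizontal distance between panel_foot and joint_face below 0.004 m and angle between the z axis of panel and the z axis of base, either way round below 0.035 rad and angle between the y axis of panel and the y axis of base, either way round below 0.09 rad), for 0.2 s.
At the end, for the whole second after the job is handed in: Panel upright on the base, dowels home: foot within 2.5 mm of the base's top, centred within 4 mm, square within 0.035 rad (yaw 0.09, either way round); base flat on the mat; fingers on the panel only, pressing it on the base with 9 to 60 N (weight included), at rest, touching nothing else (all of step 2 and contact force between panel and rest below 0.05 N and contact force between panel and base between 9 and 60 N and contact force between the fingers and panel above 3 N and contact force between panel and mat below 0.05 N and contact force between the fingers and base below 0.05 N and angle between base's own z axis and vertical below 0.03 rad and height (world z) of base below 0.006 m and linear speed of panel below 0.02 m/s); the arm keeps its last pose, push and grip.
It fails at once if the saddle, glue, mallet, pedal, mug or headphones are pushed more than 40 mm from their place (distance of any of saddle, glue, mallet, pedal, mug, headphones from where it was at the start of the episode above 0.04 m).
It fails at once if the base is tipped up by more than 0.25 rad (angle between base's own z axis and vertical above 0.25 rad).
It fails at once if the panel is rammed onto the base with more than 120 N (contact force between panel and base above 120 N).
It also fails if it takes over 58 s, if anything falls off the work surface, if the arm or the gripper's body presses on something with over 40 N, if the wrist force passes 120 N, or if a joint passes its speed limit or range.

## Robot

A 6-joint arm with a two-finger parallel gripper is mounted at the origin on the work surface. World frame = base frame: x ahead of the robot, y to its left, z up, the work surface at z = 0. Lengths are in m, angles in degrees, forces in N, time in s.
With the tool pointing down it reaches from about 0.25 to 0.8 m from the base axis. Payload 3.9 kg.
Tool frame: the origin (TCP) lies at the very end of the fingers, on their centre line; the grasp point (between the pads) lies ctrl.grip_depth behind it (ctrl.grip_depth is the distance from the TCP to the grasp point, in m); z points along the fingers, y is the direction in which the jaws open and shut (so a half turn about z gives the same grasp; the last joint's range is limited). The gripper opens to 85 mm and grips with 20 to 120 N. Pads are 22 mm wide; open, the fingers measure 114 mm over their backs; the gripper's body (76 mm by 85 mm) begins 54 mm behind the grasp point. The pads swing forward as they close: fully open they stand 13 mm farther back than shut.
Start: joints at [-73.682, 14.897, -7.913, 67.191, 0, 90], TCP at [0.148, -0.504, 0.231] pointing down, gripper open.
Joint ranges: [-159.42, 159.42], [-47.68, 98.78], [-73.54, 78.23], [-108.79, 121.32], [-90, 84.71], [-180, 180]. Speed limits (degrees/s): [147.25, 147.25, 180, 180, 180, 180].

## Interface

Orientations are given as [roll, pitch, yaw] about the fixed x, y, z axes, in that order (R = Rz(yaw) Ry(pitch) Rx(roll)).
In Python, from plant import ctrl, cams, ticket gives the robot as it stands.
- The arm moves only by the tool drive_tool, never from a script. Its argument "targets" is a list of rows, each a list of 3 entries, a list of its own where there are three numbers: the turn, a rotation vector about the tool's x, y, z in rad, then the shift along the tool's x, y, z in mm, then the closure in counts, from 0 (fully open) to 255 (shut). A call has 1 to 5 rows; each row shifts and turns the commanded pose from where the row before left it, along the tool's axes as they then stand; what a row does not reach is not made up. A row lasts 1/10 s, in which the tool goes at most 50 mm and 8.59 degrees, less where a joint would pass 70% of its speed; a pose out of reach is approached as far as the arm can. A call is refused whole if a number of a shift passes 50 or a number of a turn 0.15, either way. A call with a gripper value outside its range is refused whole. The fingers move at their own pace and stop on an object; the grip force is fixed at half the most. Time passes only in rows, so rows that do not move let the fingers close. It gives the time, the measured TCP pose, the force and the opening at its end, in the units of the state.
- ctrl.get_state(): the state, without advancing time (a new reading comes with each control period).
- cams.capture(name): name is "side" or "top" or "wrist"; returns the picture (400x640x3 uint8, blue, green, red); there is no depth.
- cams.get_calibration(name): a dict with "fx", "fy", "cx", "cy" (pixels), "origin" and "rotation" of the camera in the world. Camera axes: x right, y down, z forward; pixel columns grow to the right and rows downward; lengths in m; the calibration is good to about 2 mm. A picture is of the moment at which its call begins: read the wrist's pose just before it. get_calibration takes no time and is no camera call; for the wrist camera it gives the pose at the moment of the call.
- ticket.finish_job(): hands the job in, once; it reports no verdict.
The state is a dict: "t": time; "q": joint angles; "qvel": joint speeds; "effort": joint torques, N m; "ee_pos": TCP position; "tool_rot": TCP orientation; "wrist_force": force on the tool from outside, world axes, zero at the start; "moment": the same for the moment, N m; "gripper_width": finger opening in m.
Only numpy, scipy, OpenCV 4.12 (cv2) and the standard library are available. Lean on these libraries where they do the work, as an engineer would, in place of code of your own. Each camera call takes 0.05 s, during which the arm holds its last target. There are 200 camera calls.

## Working session

There is one attempt and no reset: what is moved stays moved. The work goes in short steps, Python scripts to look and compute and a tool call to move; the robot and the scene stay as the last step left them, time stands still between calls to the robot, and variables do not carry over. Pictures are saved under pics/ and viewed, about 8 in all and at most 12, crops included, and the job is handed in when it is done.

Besides the shell and the picture viewer there is one more tool, called after "Emit:" by a JSON object that holds its "fn" and its "kwargs". drive_tool: Moves the arm, as the interface text tells. Its arguments: {"type":"object","properties":{"targets":{"type":"array","items":{"type":"array"}}},"required":["targets"]}

```bash
ls; mkdir -p pics; python3 - <<'E'
from plant import ctrl,cams
import cv2,numpy as np
for n in("top","side"):
    im=cams.capture(n); cv2.imwrite(f"pics/{n}0.png",im)
    c=cams.get_calibration(n); print(n,{k:np.round(v,4).tolist() for k,v in c.items()})
print(ctrl.get_state(),ctrl.grip_depth)
E
```

```text
pics
top {'fx': 460.8479, 'fy': 460.8479, 'cx': 315.8481, 'cy': 198.7757, 'origin': [0.3603, -0.006, 1.3287], 'rotation': [-175.3784, -0.0572, -90.055]}
side {'fx': 361.1258, 'fy': 361.1258, 'cx': 318.5011, 'cy': 202.0718, 'origin': [0.3754, 0.9032, 0.5776], 'rotation': [-119.2326, 1.3691, -172.8009]}
{'t': 0.1, 'q': array([-7.36805323e+01,  1.49317340e+01, -7.97674396e+00,  6.71905925e+01,
        1.55412695e-03,  9.00021794e+01]), 'qvel': array([ 0.13919493, -0.05953283,  0.22011439, -0.01341165,  0.07700626,
       -0.04148258]), 'effort': array([-4.91785795e-04, -4.06508160e+01,  2.54528135e+01,  1.01027158e-02,
       -5.65337302e-05, -2.05525986e-06]), 'ee_pos': array([ 0.14736089, -0.50326913,  0.23056101]), 'tool_rot': array([-1.79900930e+02, -1.55035617e-03,  1.63172855e+01]), 'wrist_force': array([-0.81957403, -0.6422723 ,  0.90387269]), 'moment': array([-0.03201654, -0.02959456,  0.01408899]), 'gripper_width': 0.08561813713850457} 0.0187
```

View pics/top0.png

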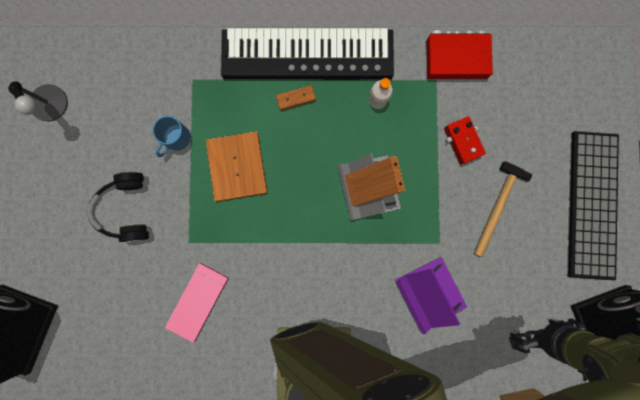

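View pics/side0.png

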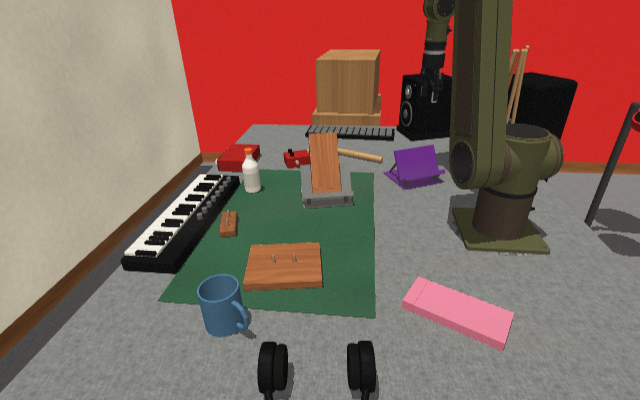

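The candidates are these:
- **Panel:** the brown one on the grey rest at top (343–405, 157–205). The pink one at (197,303) is a look-alike.
- **Rest:** the grey one at (370,187). The purple one at (432,295) is a look-alike.
- **Base:** the brown board with two dowels at (237,166). The small brown bar at (296,98) is the saddle.

Next is an enlarged crop to confirm, plus colour masks.

```bash
cat > h.py <<'E'
import cv2,numpy as np
from scipy.spatial.transform import Rotation as R
from plant import ctrl,cams
def ray(c,uv):
    uv=np.atleast_2d(np.array(uv,float)); d=np.c_[(uv[:,0]-c['cx'])/c['fx'],(uv[:,1]-c['cy'])/c['fy'],np.ones(len(uv))]
    return np.array(c['origin']),R.from_euler('xyz',c['rotation'],degrees=True).apply(d)
def onz(c,uv,z):
    o,d=ray(c,uv); z=np.broadcast_to(z,len(d)); return o+d*((z-o[2])/d[:,2])[:,None]
def proj(c,P):
    p=R.from_euler('xyz',c['rotation'],degrees=True).inv().apply(np.atleast_2d(P)-np.array(c['origin']))
    return np.c_[c['fx']*p[:,0]/p[:,2]+c['cx'],c['fy']*p[:,1]/p[:,2]+c['cy']]
def brown(im,lo=(5,90,50),hi=(20,255,255)):
    return cv2.inRange(cv2.cvtColor(im,cv2.COLOR_BGR2HSV),lo,hi)
def blobs(m,amin=300):
    cs,_=cv2.findContours(m,cv2.RETR_EXTERNAL,cv2.CHAIN_APPROX_NONE)
    return [c for c in cs if cv2.contourArea(c)>amin]
E
python3 - <<'E'
from h import *
im=cv2.imread("pics/top0.png"); m=brown(im)
for c in blobs(m):
    r=cv2.minAreaRect(c); 
    if r[0][1]>250: continue
    print(np.round(r[0],1),np.round(r[1],1),round(r[2],1)); print(cv2.approxPolyDP(cv2.convexHull(c),2.5,True)[:,0].tolist())
a=cv2.resize(im[130:225,330:420],None,fx=6,fy=6,interpolation=cv2.INTER_CUBIC)
im2=cv2.imread("pics/side0.png")
b=cv2.resize(im2[120:215,290:365],None,fx=6,fy=6,interpolation=cv2.INTER_CUBIC)
b=cv2.resize(b,(225,285)); d=cv2.resize(im[125:210,200:275],(225,255),interpolation=cv2.INTER_CUBIC)
cv2.imwrite("pics/c1.png",np.hstack([a,np.vstack([b,d,np.zeros((30,225,3),np.uint8)])]))
for c in blobs(brown(im2)):
    p=cv2.approxPolyDP(cv2.convexHull(c),2.5,True)[:,0].tolist(); print('side',p) if c[:,0,1].mean()>130 else 0
E
```

```text
[495.1 214.6] [ 9.1 88.8] 23.5
[[513, 174], [516, 177], [486, 247], [479, 256], [475, 254], [508, 175]]
[373.9 180.8] [36.6 56.9] 72.9
[[395, 156], [404, 190], [352, 205], [345, 175]]
[235.7 166.1] [63.  53.3] 81.0
[[257, 132], [266, 192], [216, 201], [206, 140]]
[295.5  97.4] [16.2 37.8] 74.1
[[312, 87], [314, 100], [279, 108], [276, 95]]
side [[318, 242], [321, 286], [244, 290], [243, 280], [251, 245]]
side [[235, 211], [235, 235], [220, 236], [222, 212]]
side [[606, 163], [603, 173], [558, 171], [563, 157]]
side [[222, 153], [0, 358], [0, 334], [200, 152]]
side [[382, 158], [340, 191], [312, 192], [309, 133], [336, 132]]
```

View pics/c1.png

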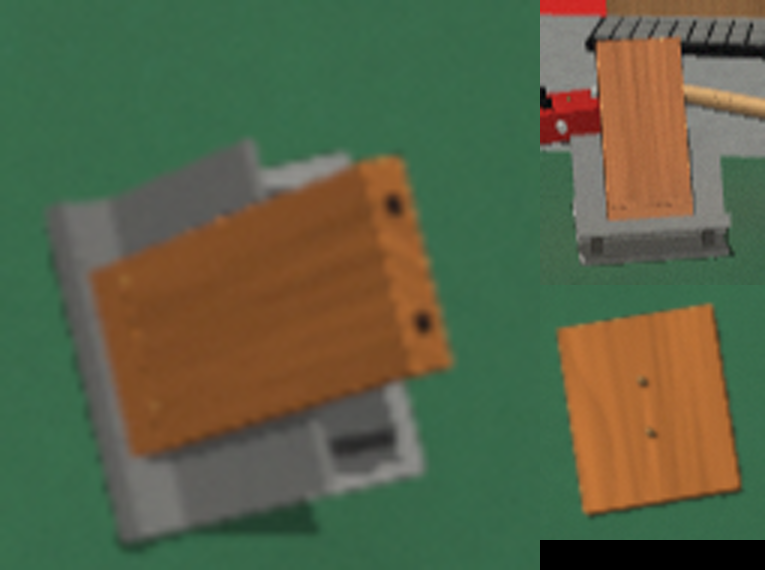

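The crop confirms the job's parts. The brown panel sits on the grey rest with its top edge (two holes) to the right at about (390–405, 157–193), and its foot to the left at (345–352, 175–206). The base has its two dowels near (235,157) and (238,174). Now to compute the poses.

```bash
python3 - <<'E'
from h import *
ct=cams.get_calibration("top"); cs=cams.get_calibration("side")
f=onz(ct,[[390,157.8],[397.5,193]],.2095); b=onz(ct,[[397.5,156.3],[405.3,191.3]],.198); ft=onz(ct,[[345.3,175.3],[352.5,205.8]],.039)
print('front top',f,np.linalg.norm(f[0]-f[1]));print('back top',b,np.linalg.norm(b[0]-b[1]));print('foot front',ft,np.linalg.norm(ft[0]-ft[1]))
print('len horiz',(f.mean(0)-ft.mean(0)), 'full',np.linalg.norm(f.mean(0)-ft.mean(0)))
ang=lambda v:np.degrees(np.arctan2(v[1],v[0]))
print('y ang',ang(f[0]-f[1]),ang(b[0]-b[1]),ang(ft[0]-ft[1]),'lean dir',ang(f.mean(0)-ft.mean(0)))
print('side pred front top/foot',proj(cs,np.r_[f,ft]).round(1).tolist())
im=cv2.imread("pics/top0.png")
g=[c for c in blobs(brown(im)) if abs(cv2.minAreaRect(c)[0][0]-236)<3][0]
r=cv2.minAreaRect(g);box=cv2.boxPoints(r); P=onz(ct,box,.025);print('base',P.mean(0),np.linalg.norm(P[0]-P[1]),np.linalg.norm(P[1]-P[2]),ang(P[0]-P[1]),ang(P[1]-P[2]))
k=cv2.cvtColor(im,cv2.COLOR_BGR2HSV)[150:182,228:246]
print(k[...,1])
E
```

```text
front top [[ 0.5515272  -0.18930667  0.2095    ]
 [ 0.464742   -0.20639683  0.2095    ]] 0.08845193414716412
back top [[ 0.55723714 -0.20984922  0.198     ]
 [ 0.47000723 -0.22775266  0.198     ]] 0.08904824548494815
foot front [[ 0.53089704 -0.09048604  0.039     ]
 [ 0.44471054 -0.11015298  0.039     ]] 0.08840193192495567
len horiz [ 0.02033081 -0.09753224  0.1705    ] full 0.19747437837820445
y ang 11.140415628307206 11.598559925563384 12.854256521665572 lean dir -78.22518483827997
side pred front top/foot [[309.4, 133.3], [337.1, 132.0], [313.2, 195.6], [340.9, 193.7]]
base [0.55982374 0.22118388 0.025     ] 0.15259749415981624 0.18195632002825618 99.08188525183759 9.356546972978931
[[180 179 178 179 179 181 184 179 179 177 178 178 177 180 179 179 179 180]
 [180 179 178 180 179 177 178 179 180 177 178 177 177 177 177 180 179 178]
 [180 178 179 178 177 181 180 177 179 179 178 179 179 178 180 180 178 177]
 [178 177 180 179 181 177 180 178 179 178 179 178 181 177 179 176 178 179]
 [177 176 177 179 177 178 179 176 180 180 181 180 181 178 180 182 181 179]
 [180 177 176 177 166 158 16
[... 1297 characters left out ...]
177 178 178 179 178 178]
 [180 179 177 179 177 180 175 155 147 160 174 183 179 178 178 177 178 178]
 [178 176 179 180 178 180 175 160 145 145 174 180 178 179 180 180 181 180]
 [179 179 177 179 180 177 178 174 169 158 172 180 179 181 178 177 179 182]
 [178 178 180 182 179 179 178 178 179 178 179 180 179 180 178 179 181 180]
 [178 175 177 176 182 179 180 182 178 180 178 179 183 179 181 180 179 177]
 [179 178 178 180 182 179 177 178 179 179 179 180 181 180 179 176 178 180]
 [178 176 177 178 180 180 179 178 178 178 177 179 180 180 180 175 176 179]
 [181 179 176 179 180 178 178 179 180 177 179 177 178 182 181 178 180 178]
 [178 180 178 178 181 178 177 175 180 180 181 179 180 182 178 178 181 182]]
```

```bash
cat >> h.py <<'E'
def Rt(yaw,tilt=0.,about='x'):  # tool pointing down, x at yaw deg, then tilt rad about tool axis
    return R.from_euler('xyz',[180,0,yaw],degrees=True)*R.from_euler(about,tilt)
def plan(p,Rg,n,grip=0):
    s=ctrl.get_state(); x=np.array(s['ee_pos']); q=R.from_euler('xyz',s['tool_rot'],degrees=True)
    rows=[]
    for i in range(n):
        d=np.round(q.inv().apply(np.array(p)-x)*1000/(n-i),1); t=np.round((q.inv()*Rg).as_rotvec()/(n-i),3)
        rows.append([t.tolist(),d.tolist(),grip]); x=x+q.apply(d)/1000; q=q*R.from_rotvec(t)
    print('t',round(s['t'],2),'ee',np.round(s['ee_pos'],4),'rot',np.round(s['tool_rot'],2),'F',np.round(s['wrist_force'],1),'w',round(s['gripper_width'],4))
    for k in range(0,n,5): print(rows[k:k+5])
E
python3 - <<'E'
from h import *
plan([.517,-.238,.260],Rt(11.7,.55),15)
E
```

```text
t 0.1 ee [ 0.1474 -0.5033  0.2306] rot [-179.9    -0.     16.32] F [-0.8 -0.6  0.9] w 0.0856
[[[0.037, 0.001, 0.005], [28.6, -10.1, -1.9], 0], [[0.036, 0.002, 0.005], [28.6, -10.3, -1.5], 0], [[0.037, 0.001, 0.005], [28.5, -10.4, -1.1], 0], [[0.036, 0.002, 0.005], [28.5, -10.6, -0.7], 0], [[0.037, 0.001, 0.005], [28.4, -10.8, -0.3], 0]]
[[[0.036, 0.002, 0.005], [28.4, -10.9, 0.2], 0], [[0.037, 0.002, 0.005], [28.3, -11.1, 0.6], 0], [[0.036, 0.001, 0.005], [28.2, -11.2, 1.1], 0], [[0.037, 0.002, 0.005], [28.2, -11.2, 1.5], 0], [[0.036, 0.001, 0.006], [28.1, -11.3, 2.0], 0]]
[[[0.037, 0.002, 0.005], [28.1, -11.4, 2.4], 0], [[0.036, 0.001, 0.006], [28.0, -11.5, 2.9], 0], [[0.037, 0.002, 0.005], [27.9, -11.5, 3.4], 0], [[0.036, 0.001, 0.006], [27.9, -11.5, 3.9], 0], [[0.037, 0.002, 0.005], [27.8, -11.6, 4.3], 0]]
```

Emit:
{"fn": "drive_tool", "kwargs": {"targets": [[[0.037,0.001,0.005],[28.6,-10.1,-2],0],[[0.037,0.001,0.005],[28.6,-10.3,-1.5],0],[[0.037,0.001,0.005],[28.5,-10.4,-1],0],[[0.036,0.002,0.005],[28.5,-10.6,-0.7],0],[[0.037,0.001,0.005],[28.4,-10.8,-0.3],0]]}}

```text
t: 0.6
ee_pos: [0.2714, -0.4144, 0.2407]
tool_rot: [-169.3, -0.2, 14.8]
wrist_force: [-0.6, 0.2, -0.1]
gripper_width: 0.0856
```

Emit:
{"fn": "drive_tool", "kwargs": {"targets": [[[0.036,0.002,0.005],[28.4,-10.9,0.2],0],[[0.037,0.002,0.005],[28.3,-11.1,0.6],0],[[0.036,0.001,0.005],[28.2,-11.2,1.1],0],[[0.037,0.002,0.005],[28.2,-11.2,1.5],0],[[0.036,0.001,0.005],[28.1,-11.3,2],0]]}}

```text
t: 1.1
ee_pos: [0.3947, -0.3261, 0.2503]
tool_rot: [-158.9, -0.2, 13.4]
wrist_force: [-0.4, -0.7, -0.0]
gripper_width: 0.0857
```

Emit:
{"fn": "drive_tool", "kwargs": {"targets": [[[0.037,0.002,0.005],[28.1,-11.4,2.4],0],[[0.037,0.001,0.005],[28,-11.5,2.9],0],[[0.037,0.001,0.005],[27.9,-11.5,3.4],0],[[0.036,0.001,0.006],[27.9,-11.5,3.9],0],[[0.037,0.002,0.005],[27.8,-11.6,4.3],0]]}}

```text
t: 1.6
ee_pos: [0.5179, -0.2375, 0.2598]
tool_rot: [-148.4, 0.1, 11.8]
wrist_force: [0.6, -0.1, -0.2]
gripper_width: 0.0851
```

```bash
python3 - <<'E'
from h import *
plan([.517,-.238,.260],Rt(11.7,.55),2)
c=cams.get_calibration("wrist"); im=cams.capture("wrist"); cv2.imwrite("pics/w1.png",im)
print(c)
# predicted corners of top edge: front L/R, back L/R
f=[[.5515,-.1893,.2095],[.4647,-.2064,.2095],[.5572,-.2098,.198],[.4700,-.2277,.198]]
print(proj(c,f).round(1).tolist())
E
```

```text
t 1.6 ee [ 0.5179 -0.2375  0.2598] rot [-1.4836e+02  8.0000e-02  1.1850e+01] F [ 0.6 -0.1 -0.2] w 0.0851
[[[-0.001, 0.001, 0.001], [-0.5, 0.1, -0.2], 0], [[-0.001, 0.002, 0.0], [-0.5, 0.1, -0.1], 0]]
{'fx': 316.0437497719468, 'fy': 316.0437497719468, 'cx': 316.6209698461816, 'cy': 199.25409075540466, 'origin': array([ 0.5983421 , -0.29750206,  0.38236757]), 'rotation': array([164.58605807,  31.63164083, -78.1973457 ])}
[[304.9, 149.8], [304.9, 271.6], [342.0, 147.8], [339.0, 271.7]]
```

View pics/w1.png

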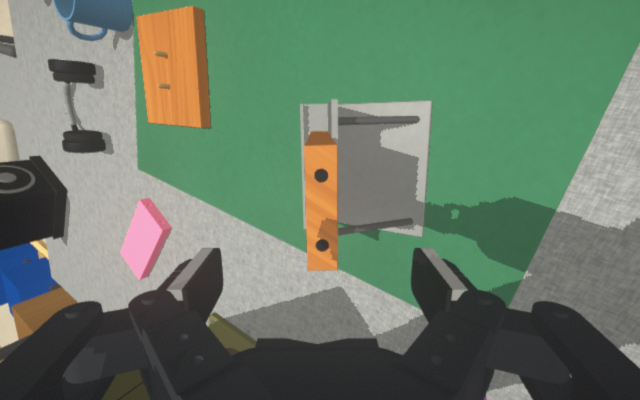

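The wrist view shows the panel's top edge at about (306–338, 146–271), with its holes at (321,175) and (322,245). That is within 2 px of the prediction and centred between the fingers, so I'll descend along the panel axis.

```bash
python3 - <<'E'
from h import *
plan([.5052,-.181,.1575],Rt(11.7,.55),5)
E
```

```text
t 1.65 ee [ 0.5211 -0.235   0.2586] rot [-1.4817e+02 -3.0000e-02  1.1970e+01] F [ 2.3 -0.6 -0.4] w 0.0855
[[[-0.001, 0.0, 0.001], [-0.9, 1.1, 23.1], 0], [[-0.001, 0.0, 0.001], [-0.9, 1.1, 23.1], 0], [[-0.001, 0.001, 0.001], [-0.9, 1.1, 23.1], 0], [[-0.001, 0.0, 0.001], [-0.9, 1.1, 23.1], 0], [[-0.002, 0.001, 0.0], [-0.8, 1.0, 23.1], 0]]
```

Emit:
{"fn": "drive_tool", "kwargs": {"targets": [[[-0.001,0,0.001],[-0.8,0.8,24],0],[[-0.001,0,0.001],[-0.8,0.8,24],0],[[-0.001,0,0.001],[-0.8,0.8,24],0],[[0,0,0],[0,0,15],0],[[0,0,0],[0,0,0],0]]}}

```text
t: 2.15
ee_pos: [0.5041, -0.1949, 0.183]
tool_rot: [-148.5, 0.3, 11.8]
wrist_force: [-0.1, -0.1, 1.2]
gripper_width: 0.0854
```

```bash
python3 - <<'E'
from h import *
plan([.5052,-.181,.1575],Rt(11.7,.55),2)
c=cams.get_calibration("wrist"); im=cams.capture("wrist"); cv2.imwrite("pics/w2.png",im)
E
```

```text
t 2.15 ee [ 0.5041 -0.1949  0.183 ] rot [-148.46    0.33   11.77] F [-0.1 -0.1  1.2] w 0.0854
[[[-0.0, 0.003, -0.001], [2.0, 1.0, 14.4], 0], [[-0.0, 0.003, -0.001], [2.0, 0.9, 14.3], 0]]
```

View pics/w2.png

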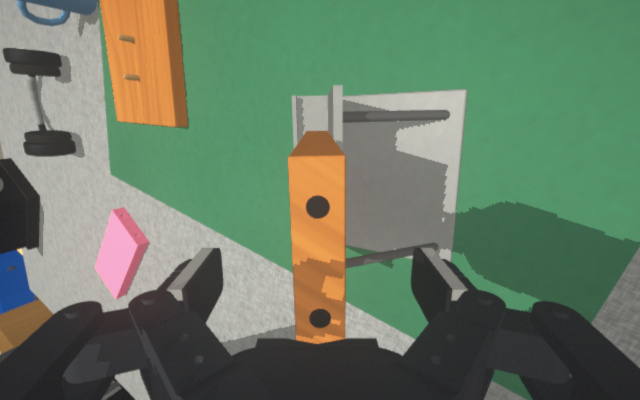

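The panel is centred between the jaws (edges 290–345, fingers 222–413). I'll go 28 mm deeper and close.

Emit:
{"fn": "drive_tool", "kwargs": {"targets": [[[0,0.002,-0.001],[2,0.5,14],0],[[0,0.002,-0.001],[2,0.5,14],0],[[0,0,0],[0,0,0],0],[[0,0,0],[0,0,0],60],[[0,0,0],[0,0,0],120]]}}

```text
t: 2.7
ee_pos: [0.5074, -0.183, 0.1613]
tool_rot: [-148.7, -0.2, 11.7]
wrist_force: [0.1, 0.3, 0.4]
gripper_width: 0.0592
```

Emit:
{"fn": "drive_tool", "kwargs": {"targets": [[[0,0,0],[0,0,0],180],[[0,0,0],[0,0,0],255],[[0,0,0],[0,0,0],255],[[0,0,0],[0,0,0],255],[[0,0,0],[0,0,0],255]]}}

```text
t: 3.2
ee_pos: [0.507, -0.1819, 0.1612]
tool_rot: [-148.6, -0.2, 11.7]
wrist_force: [-0.1, -0.2, 5.3]
gripper_width: 0.0214
```

Emit:
{"fn": "drive_tool", "kwargs": {"targets": [[[0,0,0],[0,0,0],255],[[0,0,0],[0,0,0],255],[[0,0,0],[0,0,0],255]]}}

```text
t: 3.5
ee_pos: [0.507, -0.1819, 0.1612]
tool_rot: [-148.6, -0.2, 11.7]
wrist_force: [0.6, 0.2, 5.2]
gripper_width: 0.0217
```

Emit:
{"fn": "drive_tool", "kwargs": {"targets": [[[0,0,0],[0,-0.5,-10],255],[[0,0,0],[0,-1,-20],255],[[0,0,0],[0,-2,-25],255],[[0,0,0],[0,-5,-25],255],[[0,0,0],[0,-10,-25],255]]}}

```text
t: 4.0
ee_pos: [0.5144, -0.2217, 0.2596]
tool_rot: [-148.7, -0.0, 11.7]
wrist_force: [-0.1, 0.7, -3.2]
gripper_width: 0.0213
```

```bash
python3 - <<'E'
from h import *
s=ctrl.get_state();print(s['q'])
plan([.53,-.15,.33],Rt(11.7,0),10,255)
E
```

```text
[-35.07751771  35.49906485  21.28928149  99.64775815  20.88107969
 128.77056104]
t 4.0 ee [ 0.5144 -0.2217  0.2596] rot [-1.487e+02 -5.000e-02  1.168e+01] F [-0.1  0.7 -3.2] w 0.0213
[[[-0.055, -0.0, -0.0], [3.0, -9.4, -2.5], 255], [[-0.055, -0.0, -0.0], [3.0, -9.2, -3.0], 255], [[-0.055, -0.0, -0.0], [3.0, -9.0, -3.6], 255], [[-0.054, -0.0, -0.0], [3.0, -8.8, -4.0], 255], [[-0.055, -0.0, -0.0], [3.0, -8.6, -4.5], 255]]
[[[-0.054, -0.0, -0.0], [3.0, -8.4, -5.0], 255], [[-0.055, -0.0, -0.0], [3.0, -8.1, -5.4], 255], [[-0.054, -0.0, -0.0], [3.0, -7.8, -5.9], 255], [[-0.055, -0.0, -0.0], [2.9, -7.4, -6.3], 255], [[-0.054, -0.001, -0.0], [3.0, -7.0, -6.6], 255]]
```

Emit:
{"fn": "drive_tool", "kwargs": {"targets": [[[-0.055,0,0],[3,-9.4,-3],255],[[-0.055,0,0],[3,-9.2,-3],255],[[-0.055,0,0],[3,-9,-4],255],[[-0.054,0,0],[3,-8.8,-4],255],[[-0.055,0,0],[3,-8.6,-4.5],255]]}}

```text
t: 4.5
ee_pos: [0.5224, -0.1854, 0.2958]
tool_rot: [-164.5, -0.1, 11.7]
wrist_force: [-0.0, -0.2, -2.7]
gripper_width: 0.0215
```

Emit:
{"fn": "drive_tool", "kwargs": {"targets": [[[-0.055,0,0],[3,-8.4,-5],255],[[-0.055,0,0],[3,-8.1,-5.4],255],[[-0.054,0,0],[3,-7.8,-6],255],[[-0.055,0,0],[3,-7.4,-6.3],255],[[-0.054,0,0],[3,-7,-6.6],255]]}}

```text
t: 5.0
ee_pos: [0.53, -0.1492, 0.3313]
tool_rot: [179.9, -0.1, 11.7]
wrist_force: [0.0, -0.4, -3.0]
gripper_width: 0.0213
```

Emit:
{"fn": "drive_tool", "kwargs": {"targets": [[[0,0,0],[0,0,0],255],[[0,0,0],[0,0,0],255],[[0,0,0],[0,0,0],255]]}}

```text
t: 5.3
ee_pos: [0.53, -0.1498, 0.3303]
tool_rot: [-179.9, -0.0, 11.6]
wrist_force: [0.4, -0.4, -2.7]
gripper_width: 0.0216
```

```bash
python3 - <<'E'
from h import *
plan([.56,.221,.27],Rt(9.3,0),15,255)
E
```

```text
t 5.3 ee [ 0.53   -0.1498  0.3303] rot [-1.7994e+02 -4.0000e-02  1.1640e+01] F [ 0.4 -0.4 -2.7] w 0.0216
[[[-0.0, -0.0, 0.003], [6.9, -23.8, 4.0], 255], [[-0.0, -0.0, 0.003], [6.9, -23.8, 4.0], 255], [[-0.0, -0.0, 0.003], [6.8, -23.8, 4.1], 255], [[-0.0, -0.0, 0.003], [6.7, -23.9, 4.0], 255], [[-0.0, -0.0, 0.003], [6.7, -23.9, 4.1], 255]]
[[[-0.0, -0.0, 0.003], [6.6, -23.9, 4.0], 255], [[-0.0, -0.0, 0.003], [6.5, -23.9, 4.1], 255], [[-0.0, -0.0, 0.002], [6.4, -23.9, 4.0], 255], [[-0.0, -0.0, 0.003], [6.4, -24.0, 4.1], 255], [[-0.0, -0.0, 0.002], [6.3, -24.0, 4.0], 255]]
[[[-0.0, -0.0, 0.003], [6.3, -24.0, 4.1], 255], [[-0.0, -0.0, 0.002], [6.2, -24.0, 4.0], 255], [[-0.0, -0.0, 0.003], [6.2, -24.0, 4.1], 255], [[-0.001, -0.0, 0.002], [6.1, -24.1, 4.0], 255], [[-0.0, -0.001, 0.003], [6.0, -24.0, 4.1], 255]]
```

Emit:
{"fn": "drive_tool", "kwargs": {"targets": [[[0,0,0.003],[6.9,-23.8,2],255],[[0,0,0.003],[6.9,-23.8,4],255],[[0,0,0.003],[6.8,-23.8,4],255],[[0,0,0.003],[6.7,-23.9,4],255],[[0,0,0.003],[6.7,-23.9,4],255]]}}

```text
t: 5.8
ee_pos: [0.5401, -0.0257, 0.312]
tool_rot: [-180.0, -0.0, 10.7]
wrist_force: [-0.2, 0.3, -2.9]
gripper_width: 0.0212
```

Emit:
{"fn": "drive_tool", "kwargs": {"targets": [[[0,0,0.003],[6.6,-23.9,4],255],[[0,0,0.003],[6.5,-23.9,4],255],[[0,0,0.003],[6.4,-23.9,4],255],[[0,0,0.002],[6.4,-24,4],255],[[0,0,0.002],[6.3,-24,4],255]]}}

```text
t: 6.3
ee_pos: [0.5503, 0.0976, 0.2921]
tool_rot: [-180.0, -0.0, 10.0]
wrist_force: [0.4, 0.1, -2.0]
gripper_width: 0.0214
```

Emit:
{"fn": "drive_tool", "kwargs": {"targets": [[[0,0,0.003],[6.3,-24,4],255],[[0,0,0.002],[6.2,-24,4],255],[[0,0,0.003],[6.2,-20,4],255],[[0,0,0.002],[4,-15,4],255],[[0,0,0],[0,0,0],255]]}}

```text
t: 6.8
ee_pos: [0.5648, 0.1445, 0.2774]
tool_rot: [-178.0, -0.0, 13.3]
wrist_force: [0.2, 0.4, -1.8]
gripper_width: 0.0212
```

```bash
python3 - <<'E'
from h import *
plan([.56,.221,.27],Rt(9.3,0),2,255)
ims=[]
for n in("side","top","wrist"):
    c=cams.get_calibration(n); im=cams.capture(n); cv2.imwrite(f"pics/{n}3.png",im); ims.append(im)
cs=cams.get_calibration("side"); u=proj(cs,[.56,.205,.12])[0].astype(int); print(u)
a=cv2.resize(ims[0][u[1]-130:u[1]+70,u[0]-65:u[0]+65],(390,600),interpolation=cv2.INTER_CUBIC)
b=cv2.resize(ims[2],(400,250)); d=cv2.resize(ims[1][110:220,190:290],(400,350)) 
cv2.imwrite("pics/c3.png",np.hstack([a,np.vstack([b,d])]))
E
```

```text
t 6.8 ee [0.5648 0.1445 0.2774] rot [-1.7799e+02 -4.0000e-02  1.3300e+01] F [ 0.2  0.4 -1.8] w 0.0212
[[[-0.018, 0.0, 0.035], [6.5, -37.6, 5.1], 255], [[-0.017, 0.001, 0.035], [5.1, -38.0, 4.3], 255]]
[282 224]
```

View pics/c3.png

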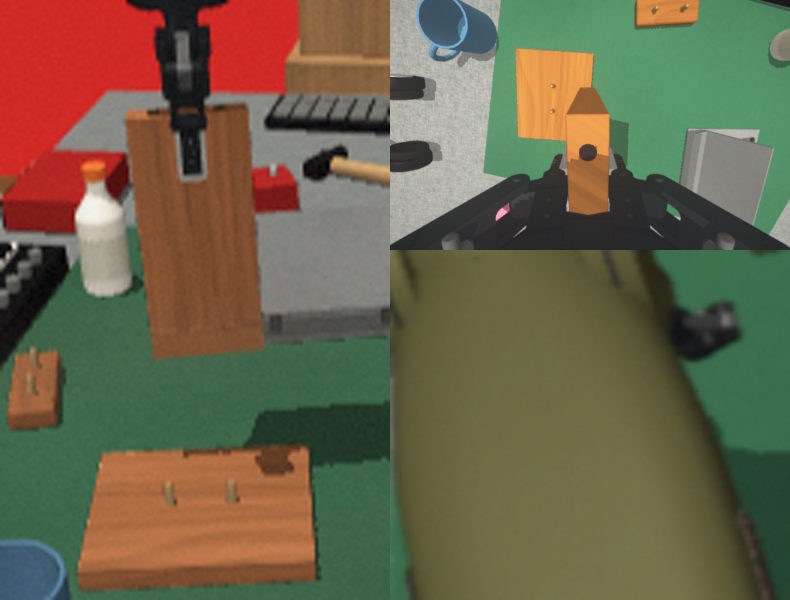

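```bash
python3 - <<'E'
from h import *
s=ctrl.get_state();print(np.round(s['q'],2)); plan([.56,.221,.27],Rt(9.3,0),2,255)
print(plan([.56,.221,.27],Rt(-170.7,0),2,255))
E
```

```text
[ 13.19  19.83   6.18  76.26   1.98 179.94]
t 6.95 ee [0.5645 0.1436 0.2785] rot [-1.7802e+02 -9.0000e-02  1.3250e+01] F [ 0.3 -0.3 -2.4] w 0.0213
[[[-0.017, -0.0, 0.034], [6.7, -38.0, 5.6], 255], [[-0.018, -0.0, 0.035], [5.3, -38.3, 4.9], 255]]
t 6.95 ee [0.5645 0.1436 0.2785] rot [-1.7802e+02 -9.0000e-02  1.3250e+01] F [ 0.3 -0.3 -2.4] w 0.0213
[[[0.0, -0.027, -1.536], [6.7, -38.0, 5.6], 255], [[-0.0, -0.026, -1.536], [38.3, 5.4, 4.8], 255]]
None
```

Joint 6 is at its 180° limit. The panel fits either way round, so I'll turn it half round the other way (negative about tool z).

Emit:
{"fn": "drive_tool", "kwargs": {"targets": [[[-0.015,0,-0.14],[0,0,0],255],[[-0.015,0,-0.14],[0,0,0],255],[[0,0,-0.14],[0,0,0],255],[[0,0,-0.14],[0,0,0],255],[[0,0,-0.14],[0,0,0],255]]}}

```text
t: 7.45
ee_pos: [0.5645, 0.1437, 0.2789]
tool_rot: [180.0, -0.5, 53.7]
wrist_force: [-0.9, 0.1, -2.2]
gripper_width: 0.0213
```

Emit:
{"fn": "drive_tool", "kwargs": {"targets": [[[0,0,-0.14],[0,0,0],255],[[0,0,-0.14],[0,0,0],255],[[0,0,-0.14],[0,0,0],255],[[0,0,-0.14],[0,0,0],255],[[0,0,-0.14],[0,0,0],255]]}}

```text
t: 7.95
ee_pos: [0.5644, 0.1436, 0.2789]
tool_rot: [179.7, -0.4, 93.8]
wrist_force: [-0.1, 0.4, -2.4]
gripper_width: 0.0211
```

Emit:
{"fn": "drive_tool", "kwargs": {"targets": [[[0,0,-0.14],[0,0,0],255],[[0,0,-0.14],[0,0,0],255],[[0,0,-0.14],[0,0,0],255],[[0,0,-0.14],[0,0,0],255],[[0,0,-0.14],[0,0,0],255]]}}

```text
t: 8.45
ee_pos: [0.5645, 0.1436, 0.2789]
tool_rot: [179.5, -0.1, 133.9]
wrist_force: [0.2, 0.2, -1.7]
gripper_width: 0.0214
```

Emit:
{"fn": "drive_tool", "kwargs": {"targets": [[[0,0,-0.14],[0,0,0],255],[[0,0,-0.14],[0,0,0],255],[[0,0,-0.14],[0,0,0],255],[[0,0,-0.14],[0,0,0],255],[[0,0,-0.14],[0,0,0],255]]}}

```text
t: 8.95
ee_pos: [0.5645, 0.1436, 0.2789]
tool_rot: [179.6, 0.3, 174.0]
wrist_force: [0.5, -0.5, -1.5]
gripper_width: 0.0212
```

```bash
python3 - <<'E'
from h import *
s=ctrl.get_state();print(np.round(s['q'],2)); plan([.56,.221,.27],Rt(-170.7,0),5,255)
E
```

```text
[14.12 19.6   5.92 75.94  0.29 20.12]
t 8.95 ee [0.5645 0.1436 0.2789] rot [179.6    0.26 173.99] F [ 0.5 -0.5 -1.5] w 0.0212
[[[0.001, 0.001, -0.053], [2.5, 15.3, 1.9], 255], [[0.001, 0.001, -0.054], [1.7, 15.4, 1.9], 255], [[0.001, 0.001, -0.053], [0.9, 15.5, 1.8], 255], [[0.002, 0.001, -0.054], [0.0, 15.5, 1.8], 255], [[0.001, 0.002, -0.053], [-0.7, 15.4, 1.8], 255]]
```

Emit:
{"fn": "drive_tool", "kwargs": {"targets": [[[0.001,0.001,-0.053],[2.5,15.3,2],255],[[0.001,0.001,-0.053],[1.7,15.4,2],255],[[0.001,0.001,-0.053],[0.9,15.5,2],255],[[0.001,0.001,-0.053],[0,15.5,2],255],[[0.001,0.001,-0.053],[-0.7,15.4,2],255]]}}

```text
t: 9.45
ee_pos: [0.5602, 0.2235, 0.2684]
tool_rot: [179.9, -0.0, -170.8]
wrist_force: [-0.0, 0.2, -2.4]
gripper_width: 0.0213
```

Emit:
{"fn": "drive_tool", "kwargs": {"targets": [[[0,0,0],[0,0,0],255],[[0,0,0],[0,0,0],255],[[0,0,0],[0,0,0],255],[[0,0,0],[0,0,0],255]]}}

```text
t: 9.85
ee_pos: [0.5606, 0.221, 0.2689]
tool_rot: [179.9, 0.0, -171.2]
wrist_force: [0.2, 0.9, -2.2]
gripper_width: 0.0212
```

```bash
python3 - <<'E'
from h import *
plan([.56,.221,.27],Rt(-170.7,0),2,255)
ct=cams.get_calibration("top"); cs=cams.get_calibration("side")
def cent(im,x0,x1,y0,y1,th):
    s=cv2.cvtColor(im,cv2.COLOR_BGR2HSV)[y0:y1,x0:x1,1].astype(float); w=np.clip(np.median(s)-s-th,0,None)
    m=(w>0).astype(np.uint8); n,l,st,_=cv2.connectedComponentsWithStats(m,connectivity=8)
    out=[]
    for i in range(1,n):
        if st[i,4]>=6:
            yy,xx=np.nonzero(l==i); q=w[yy,xx]; out.append([x0+(xx*q).sum()/q.sum(),y0+(yy*q).sum()/q.sum(),st[i,1]+y0,st[i,3],st[i,4]])
    return np.array(out)
T=cent(cv2.imread("pics/top0.png"),226,248,148,184,6); S=cent(cv2.imread("pics/side0.png"),262,305,248,272,10)
print('top',T.round(1),'side',S.round(1))
D=onz(ct,T[:,:2],.036);print('dowels top',D, D.mean(0),np.linalg.norm(D[0]-D[-1]))
print('side at z.035',onz(cs,S[:,:2],.035),onz(cs,S[:,:2],.035).mean(0))
np.save('D.npy',D)
c=cams.get_calibration("wrist"); im=cams.capture("wrist"); cv2.imwrite("pics/w4.png",im)
sd=cams.capture("side"); cv2.imwrite("pics/side4.png",sd)
print(proj(c,D+[0,0,.009]).round(1).tolist(),proj(cs,D+[0,0,.009]).round(1).tolist())
a=cv2.resize(sd[130:300,220:350],(459,600),interpolation=cv2.INTER_CUBIC)
b=cv2.resize(im,(341,213)); cv2.imwrite("pics/c4.png",np.hstack([a,np.vstack([b,np.zeros((387,341,3),np.uint8)])]))
E
```

```text
t 9.85 ee [0.5606 0.221  0.2689] rot [ 1.7993e+02  1.0000e-02 -1.7116e+02] F [ 0.2  0.9 -2.2] w 0.0212
[[[0.001, 0.0, -0.004], [0.3, 0.0, -0.6], 255], [[0.0, 0.0, -0.004], [0.3, 0.1, -0.5], 255]]
top [[233.5 156.4 155.    4.   14. ]
 [236.2 173.7 172.    4.   11. ]] side [[272.9 258.5 254.    9.   25. ]
 [293.6 257.4 254.    8.   27. ]]
dowels top [[0.58542881 0.22602106 0.036     ]
 [0.53623054 0.21775308 0.036     ]] [0.56082968 0.22188707 0.036     ] 0.04988817481753427
side at z.035 [[0.5848238  0.22875941 0.035     ]
 [0.5356362  0.21999662 0.035     ]] [0.56023    0.22437801 0.035     ]
[[317.7, 192.9], [317.2, 151.1]] [[272.6, 254.4], [293.3, 253.5]]
```

View pics/c4.png

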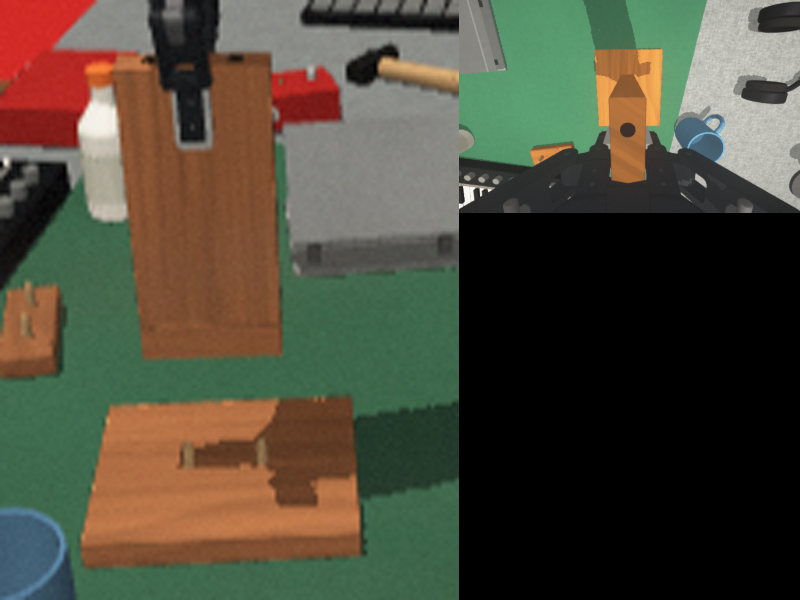

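The side view shows the panel upright above the base: foot corners at about (260,231) and (300,231) in the full image, dowels at about (273,258) and (294,257). The wrist view shows the upper hole at about (317,244). I'll now measure the panel's offset in the grip.

```bash
python3 - <<'E'
from h import *
s=ctrl.get_state(); p=np.array(s['ee_pos']); q=R.from_euler('xyz',s['tool_rot'],degrees=True)
cs=cams.get_calibration("side"); im=cv2.imread("pics/side4.png"); m=brown(im)
n=q.apply([0,1,0]); n=n*np.sign(n[1]); pl=p+.011*n
def onp(uv):
    o,d=ray(cs,uv); return o+d*(((pl-o)@n)/(d@n))[:,None]
for row in range(190,236,5):
    r=np.nonzero(m[row,245:315])[0]
    if len(r)<20: print(row,len(r)); continue
    # longest run
    g=np.split(r,np.nonzero(np.diff(r)>1)[0]+1); g=max(g,key=len)
    P=onp([[245+g[0]-.5,row],[245+g[-1]+.5,row]]); L=q.inv().apply(P-p)*1000
    print(row,len(g),'tool-frame edges x',L[:,0].round(1),'mid',L[:,0].mean().round(2),'z',L[:,2].round(1))
col=m[200:250,280]; y=200+np.nonzero(col)[0]; print('foot row',y[np.nonzero(np.diff(y)>1)[0][:1]] if (np.diff(y)>1).any() else y[-1])
for r in (229,230,231,232): print(r,q.inv().apply(onp([[280,r]])-p)*1000)
c=cams.get_calibration("wrist"); w=cv2.imread("pics/w4.png"); g=cv2.cvtColor(w,cv2.COLOR_BGR2GRAY)[225:262,298:338]
mm=(g<70).astype(np.uint8); nn,l,st,ce=cv2.connectedComponentsWithStats(mm)
for i in range(1,nn):
    if st[i,4]>40:
        h=ce[i]+[298,225]; P=onz(c,h,p[2]+.0505); print('hole px',h.round(1),st[i],'tool xy mm',(q.inv().apply(P-p)*1000).round(1))
E
```

```text
190 42 tool-frame edges x [-45.5  44.2] mid -0.66 z [43.2 46.6]
195 42 tool-frame edges x [-44.7  45.8] mid 0.52 z [55.4 58.9]
200 42 tool-frame edges x [-46.   45.1] mid -0.45 z [67.6 71.2]
205 41 tool-frame edges x [-45.2  44.5] mid -0.35 z [80.2 83.8]
210 41 tool-frame edges x [-46.5  43.9] mid -1.34 z [92.8 96.5]
215 40 tool-frame edges x [-45.7  43.2] mid -1.24 z [105.8 109.4]
220 40 tool-frame edges x [-44.8  44.8] mid -0.02 z [118.9 122.6]
225 40 tool-frame edges x [-46.2  44.1] mid -1.03 z [132.2 136. ]
230 39 tool-frame edges x [-45.3  43.4] mid -0.93 z [145.8 149.6]
235 0
foot row [230]
229 [[ -0.80230396  11.         144.92700594]]
230 [[ -1.00811582  11.         147.64842354]]
231 [[ -1.21458961  11.         150.37859386]]
232 [[ -1.42172854  11.         153.11755919]]
hole px [316.3 243.7] [  5   6  28  26 590] tool xy mm [[ 26.8  -0.6 -50.5]]
```

```bash
python3 - <<'E'
from h import *
plan([.5601,.2225,.205],Rt(-170.5,0),5,255)
E
```

```text
t 9.95 ee [0.5606 0.221  0.2689] rot [ 1.7992e+02  1.0000e-02 -1.7116e+02] F [-0.   0.1 -2.3] w 0.0214
[[[0.0, 0.0, -0.002], [0.1, 0.3, 12.8], 255], [[0.0, 0.0, -0.002], [0.0, 0.3, 12.8], 255], [[0.0, 0.0, -0.002], [0.1, 0.3, 12.8], 255], [[0.001, 0.0, -0.003], [0.0, 0.3, 12.7], 255], [[0.0, 0.0, -0.002], [0.0, 0.2, 12.8], 255]]
```

Emit:
{"fn": "drive_tool", "kwargs": {"targets": [[[0,0,-0.002],[0,0.3,12.8],255],[[0,0,-0.002],[0,0.3,12.8],255],[[0,0,-0.002],[0,0.3,12.8],255],[[0,0,-0.003],[0,0.3,12.8],255],[[0,0,-0.002],[0.3,0.3,12.8],255]]}}

```text
t: 10.45
ee_pos: [0.5601, 0.2227, 0.2044]
tool_rot: [179.9, 0.0, -170.5]
wrist_force: [0.3, 0.1, -1.7]
gripper_width: 0.0214
```

Emit:
{"fn": "drive_tool", "kwargs": {"targets": [[[0,0,0],[0,0,0],255],[[0,0,0],[0,0,0],255],[[0,0,0],[0,0,0],255]]}}

```text
t: 10.75
ee_pos: [0.5605, 0.2231, 0.2057]
tool_rot: [179.9, 0.1, -170.5]
wrist_force: [-1.1, 0.0, -2.3]
gripper_width: 0.0213
```

```bash
python3 - <<'E'
from h import *
plan([.5601,.2225,.205],Rt(-170.5,0),2,255)
cs=cams.get_calibration("side"); sd=cams.capture("side"); cv2.imwrite("pics/side5.png",sd)
cv2.imwrite("pics/c5.png",cv2.resize(sd[215:300,230:335],(735,595),interpolation=cv2.INTER_CUBIC))
E
```

```text
t 10.75 ee [0.5605 0.2231 0.2057] rot [ 1.7990e+02  9.0000e-02 -1.7049e+02] F [-1.1  0.  -2.3] w 0.0213
[[[0.001, 0.001, 0.0], [0.3, -0.3, 0.3], 255], [[0.001, 0.001, 0.0], [0.2, -0.2, 0.4], 255]]
```

View pics/c5.png

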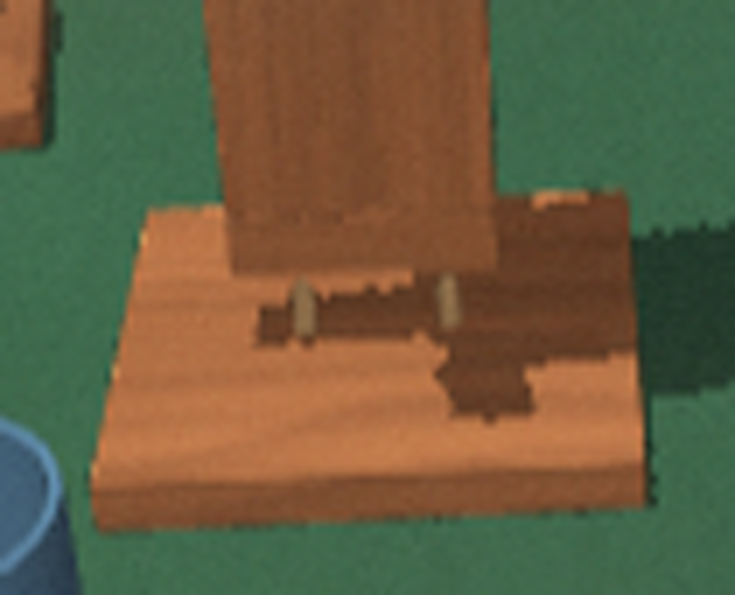

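The side crop shows the panel foot (232–498, mid 365) over the dowels (301 and 445, mid 373). Allowing for perspective, the panel is about 1 mm too far in +x, which is within the chamfer's capture range. I'll correct it and lower gently.

Emit:
{"fn": "drive_tool", "kwargs": {"targets": [[[0,0.001,0],[1,-0.3,3],255],[[0,0,0],[0,0,4],255],[[0,0,0],[0,0,4],255],[[0,0,0],[0,0,3],255],[[0,0,0],[0,0,2],255]]}}

```text
t: 11.3
ee_pos: [0.5588, 0.223, 0.1883]
tool_rot: [179.9, -0.1, -170.5]
wrist_force: [-0.4, 1.1, -2.2]
gripper_width: 0.0213
```

Emit:
{"fn": "drive_tool", "kwargs": {"targets": [[[0,0,0],[0,0,2],255],[[0,0,0],[0,0,0],255]]}}

```text
t: 11.5
ee_pos: [0.5588, 0.2229, 0.1864]
tool_rot: [179.9, -0.1, -170.5]
wrist_force: [0.2, 0.6, -2.9]
gripper_width: 0.0214
```

The foot is about 8 mm below the dowel tips with no contact force, so the dowels have entered. Continuing.

Emit:
{"fn": "drive_tool", "kwargs": {"targets": [[[0,0,0],[0,0,2],255],[[0,0,0],[0,0,2],255],[[0,0,0],[0,0,2],255],[[0,0,0],[0,0,2],255],[[0,0,0],[0,0,1],255]]}}

```text
t: 12.0
ee_pos: [0.559, 0.2229, 0.1776]
tool_rot: [179.9, -0.1, -170.5]
wrist_force: [0.2, 1.6, -2.0]
gripper_width: 0.0214
```

Emit:
{"fn": "drive_tool", "kwargs": {"targets": [[[0,0,0],[0,0,1],255],[[0,0,0],[0,0,1],255],[[0,0,0],[0,0,0],255]]}}

```text
t: 12.3
ee_pos: [0.5592, 0.2229, 0.1763]
tool_rot: [179.9, -0.0, -170.5]
wrist_force: [-1.5, 1.9, 2.1]
gripper_width: 0.0214
```

Emit:
{"fn": "drive_tool", "kwargs": {"targets": [[[0,0,0],[0,0,0.5],255],[[0,0,0],[0,0,0],255],[[0,0,0],[0,0,0],255]]}}

```text
t: 12.6
ee_pos: [0.5594, 0.2229, 0.1763]
tool_rot: [179.9, 0.0, -170.5]
wrist_force: [-0.9, 1.7, 5.5]
gripper_width: 0.0212
```

Emit:
{"fn": "drive_tool", "kwargs": {"targets": [[[0,0,0],[0,0,0.5],255],[[0,0,0],[0,0,0],255],[[0,0,0],[0,0,0],255]]}}

```text
t: 12.9
ee_pos: [0.5595, 0.223, 0.1762]
tool_rot: [179.9, 0.1, -170.5]
wrist_force: [-1.3, 0.5, 7.6]
gripper_width: 0.0214
```

Emit:
{"fn": "drive_tool", "kwargs": {"targets": [[[0,0,0],[0,0,0.8],255],[[0,0,0],[0,0,0.6],255],[[0,0,0],[0,0,0],255],[[0,0,0],[0,0,0],255]]}}

```text
t: 13.3
ee_pos: [0.5606, 0.2229, 0.176]
tool_rot: [179.9, 0.2, -170.5]
wrist_force: [-1.0, 0.2, 11.0]
gripper_width: 0.0215
```

```bash
python3 - <<'E'
from h import *
plan([.5595,.223,.176],Rt(-170.5,0),1,255)
cs=cams.get_calibration("side"); sd=cams.capture("side"); cv2.imwrite("pics/side6.png",sd)
cv2.imwrite("pics/c6.png",cv2.resize(sd[200:300,230:335],(630,600),interpolation=cv2.INTER_CUBIC))
s=ctrl.get_state(); print(s['wrist_force'],s['moment'])
E
```

```text
t 13.3 ee [0.5606 0.2229 0.176 ] rot [ 179.91    0.22 -170.47] F [-1.   0.2 11. ] w 0.0215
[[[0.002, 0.004, 0.001], [1.0, 0.3, -0.0], 255]]
[-0.2168101  -0.64712627 11.3415654 ] [0.19685841 0.65696241 0.07186052]
```

View pics/c6.png

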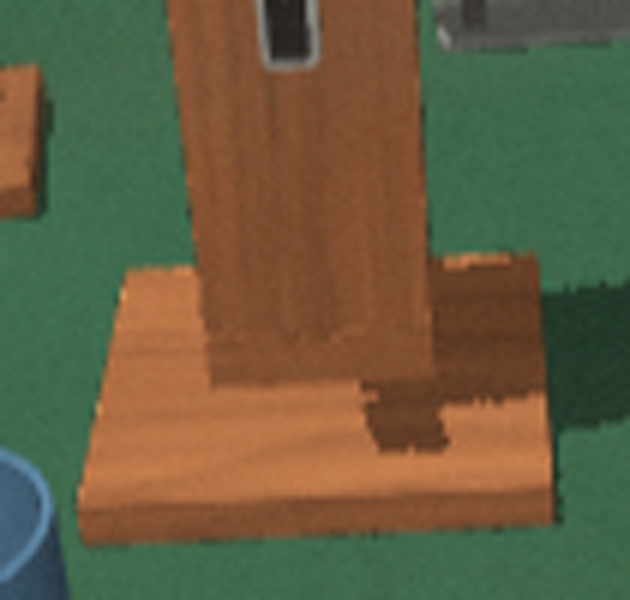

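```bash
python3 - <<'E'
from h import *
s=ctrl.get_state(); p=np.array(s['ee_pos']); q=R.from_euler('xyz',s['tool_rot'],degrees=True)
cs=cams.get_calibration("side"); im=cv2.imread("pics/side6.png"); m=brown(im)
n=q.apply([0,1,0]); n=n*np.sign(n[1]); pl=p+.011*n
def onp(uv):
    o,d=ray(cs,uv); return o+d*(((pl-o)@n)/(d@n))[:,None]
z=[];x=[]
for row in range(206,242,3):
    r=np.nonzero(m[row,245:315])[0]; g=max(np.split(r,np.nonzero(np.diff(r)>1)[0]+1),key=len)
    P=onp([[245+g[0]-.5,row],[245+g[-1]+.5,row]]); L=q.inv().apply(P-p)*1000
    x.append(L[:,0].mean()); z.append(P[:,2].mean()*1000)
k=np.polyfit(z,x,1); print('mid x mm',np.mean(x),'slope rad',k[0])
# foot line: strongest vertical gradient near row 264 over columns of the foot
g=cv2.cvtColor(im,cv2.COLOR_BGR2HSV)[...,2].astype(float)
for u in (268,272,276,280,284,288):
    v=g[255:272,u]; d=np.diff(v); i=np.argmax(d); P=onp([[u,255+i+.5]])[0]; print(u,255+i+.5,'z mm',(P[2]*1000).round(1))
print('moment/force',s['moment'],s['wrist_force'])
E
```

```text
mid x mm 5.436334693414388 slope rad 0.23501623433973964
268 263.5 z mm 27.8
272 263.5 z mm 27.3
276 263.5 z mm 26.7
280 263.5 z mm 26.2
284 256.5 z mm 46.7
288 263.5 z mm 25.1
moment/force [0.19685841 0.65696241 0.07186052] [-0.2168101  -0.64712627 11.3415654 ]
```

The panel looks seated, with its foot line at z of about 26 mm (±2) and no dowel visible. The moment My ≈ 0.66 N·m suggests the press is riding on the -x end. I'll relieve it by turning slightly about tool y, and press more.

Emit:
{"fn": "drive_tool", "kwargs": {"targets": [[[0,0.003,0],[-0.5,0,0.3],255],[[0,0.003,0],[-0.5,0,0.3],255],[[0,0,0],[0,0,0],255],[[0,0,0],[0,0,0],255]]}}

```text
t: 13.75
ee_pos: [0.5612, 0.223, 0.1758]
tool_rot: [179.9, -0.1, -170.5]
wrist_force: [-3.1, 0.7, 14.4]
gripper_width: 0.0214
```

```bash
python3 - <<'E'
from h import *
s=ctrl.get_state(); print(s['ee_pos'],s['tool_rot'],s['wrist_force'],s['moment'])
E
```

```text
[0.56115598 0.22301951 0.17579582] [ 1.79904226e+02 -1.45023663e-01 -1.70458319e+02] [-3.07005492  0.68715834 14.44230805] [0.13850526 0.81332001 0.06971999]
```

Emit:
{"fn": "drive_tool", "kwargs": {"targets": [[[0,-0.002,0],[0.8,0,0],255],[[0,0,0],[0.7,0,0.2],255],[[0,0,0],[0,0,0],255],[[0,0,0],[0,0,0],255]]}}

```text
t: 14.15
ee_pos: [0.5608, 0.223, 0.1759]
tool_rot: [179.9, 0.1, -170.5]
wrist_force: [0.5, 1.4, 12.9]
gripper_width: 0.0216
```

```bash
python3 - <<'E'
from h import *
s=ctrl.get_state(); print(s['ee_pos'],s['tool_rot'],s['wrist_force'],s['moment'])
E
```

```text
[0.56081776 0.22296223 0.17590758] [ 1.79907177e+02  1.06826437e-01 -1.70478588e+02] [ 0.51065918  1.4020179  12.93928013] [ 0.16783354  0.55441344 -0.0633569 ]
```

Emit:
{"fn": "drive_tool", "kwargs": {"targets": [[[0,0.004,0],[-0.3,0,0.3],255],[[0,0.004,0],[0,0,0.3],255],[[0,0,0],[0,0,0],255],[[0,0,0],[0,0,0],255]]}}

```text
t: 14.55
ee_pos: [0.5611, 0.223, 0.1758]
tool_rot: [179.9, -0.3, -170.5]
wrist_force: [-0.4, 1.1, 15.9]
gripper_width: 0.0217
```

```bash
python3 - <<'E'
from h import *
for i in range(4):
    s=ctrl.get_state(); print(s['ee_pos'],s['tool_rot'],s['wrist_force'].round(1),s['moment'].round(2)); im=cams.capture(("top","side","wrist","side")[i]); cv2.imwrite(f"pics/z{i}.png",im)
E
```

```text
[0.56110248 0.2230422  0.1758129 ] [ 179.90238903   -0.32998608 -170.45656302] [-0.4  1.1 15.9] [0.17 0.34 0.11]
[0.5611117  0.22304299 0.17580619] [ 179.9010055    -0.32707236 -170.46023671] [-2.   0.3 16.2] [0.21 0.37 0.08]
[0.56109431 0.22303068 0.17580869] [ 179.90259463   -0.32753319 -170.45989726] [-0.6 -0.1 15.5] [0.12 0.33 0.15]
[0.56109206 0.22303221 0.17580017] [ 179.90126443   -0.32735355 -170.46144907] [-2.1  0.3 15.6] [0.16 0.4  0.07]
```

```bash
python3 - <<'E'
from h import *
sd=(cv2.imread("pics/z1.png").astype(int)+cv2.imread("pics/z3.png"))//2; sd=sd.astype(np.uint8)
cs=cams.get_calibration("side"); j=np.array([.5609,.2228,.025]); a=np.radians(9.5); py=np.array([np.cos(a),np.sin(a),0]); px=np.array([-np.sin(a),np.cos(a),0])
for z in (.025,.028): print(z,proj(cs,[j+.011*px+k*.045*py+[0,0,z-.025] for k in(1,0,-1)]).round(1).tolist())
print('top z .225',proj(cs,[j+.011*px+k*.045*py+[0,0,.2] for k in(1,0,-1)]).round(1).tolist())
c=sd[140:300,230:330]; cv2.imwrite("pics/c7.png",cv2.resize(c,(375,600),interpolation=cv2.INTER_CUBIC))
E
```

```text
0.025 [[264.5, 264.5], [283.2, 263.7], [301.9, 262.8]]
0.028 [[264.4, 263.5], [283.1, 262.7], [301.8, 261.8]]
top z .225 [[255.5, 190.8], [276.5, 189.9], [297.6, 189.1]]
```

View pics/c7.png

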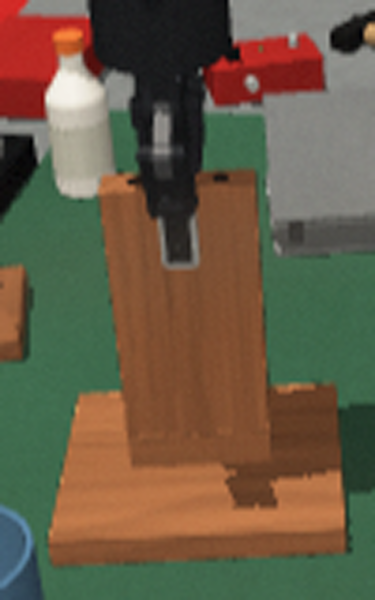

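The final view shows the panel upright on the base. Its foot line, (265,264) to (302,262), lies within 1 px of the projection for a flush fit (264.5, 262.8). More push no longer lowers it, lateral forces are small, and the press is about 16 N plus 2.5 N weight. Handing in.

```bash
python3 -c "
from plant import ticket
print(ticket.finish_job())"
```

```text
the job is handed in; nothing more can be done
None
```

The panel is off the rest and standing on the base with both dowels in its holes. I handed the job in with the gripper still holding it and pressing down. `finish_job()` gives no verdict, so success is not confirmed.

- **How it went:** I gripped the panel by its free top, drew it along the rest's slope and stood it upright. Joint 6 reached its 180° limit over the base, so I turned the panel half round (it fits either way) before lowering it onto the dowels.
- **Force:** the wrist reads about 16 N. With the panel's own 2.5 N that makes about 18 N on the base, or roughly 1.9 kg. Sideways force is at most about 2 N.
- **Flush fit:** contact came as a hard stop, and pushing harder lowered the tool only about 0.5 mm more. The foot line in the side camera is within about 1 px (roughly 3 mm) of where a flush fit should appear. That is coarser than the 2.5 mm tolerance, so the flush reading rests mainly on the hard stop.
- **Tilt:** the tool is about 0.3° (0.006 rad) off vertical, against a limit of 0.035 rad.
- **Disagreements:** tool height minus the grip offset puts the foot about 1–2 mm above the ideal, which is within measuring error. A moment of about 0.35 N·m remains, down from 0.8.
- **Other things:** no move went near the bystanders. I did not re-measure their positions.

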